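Set the laminator's heat and start it

TASK

Get the laminator ready for the print waiting in its mouth: push the wing of its black selector knob round clockwise with a fingertip, click by click and gently, until it rests in the click where the white pointer is at the mark with three orange bars (the fourth click after off). Then press the green start button in and let go. Do not grip or force the knob, do not press start before the knob is set, leave the red button alone, and leave the tape, brush can, scissors and bench brush where they are.

Things in the scene. Friction and masses are not known exactly. Their poses are not given: they have to be found in the camera images.
- laminator: white laminator, fixed, 500 mm wide (its y) x 190 deep (x) x 110 high, its flat top (deck) at 110 mm; turned up to 0.25 rad about z. Origin: centre of its underside, on the bench. Its -x side, with mouth and feed tray (95 mm deep, 370 wide, 50 to 60 high), looks to the robot. Dark control panel on the right (-y) end of the deck. All on the deck is under 30 mm high.
- selector_axis (a point): where the knob's vertical axis meets the deck (110 mm high), at x -14, y -176 mm in the laminator's frame; axes as the laminator's. Knob: grey disc of radius 24 mm, top 6 mm above the deck, with an upright black wing through the axis, 52 mm long, 10 thick, from 5 to 24 mm above the deck. The half with the white stripe is the pointer; either half may be pushed.
- selector_pointer (a point): top edge of the pointer end of the wing, 26 mm from the axis, 24 mm above the deck; goes round with the knob.
- three_bars (a point): the mark to turn to, printed on the deck 38 mm from the axis. Six marks, 36 degrees apart, on the +x side of the knob, clockwise from above: white ring (off, towards the laminator's +y), blue square (cold), one, two, three, four orange bars (four: towards -y).
- selector (a joint): knob angle in rad, growing clockwise seen from above; 0 = off, pointer along the laminator's +y; a click every 0.6283, stops just beyond 0 and 3.1416. Wanted: 2.513, three bars. Starts at rest in click 0, 1 or 2. Up to 0.1 N m (5 N at 20 mm) pushes it out of a click; past half way it jumps on to the next click by itself and stays there.
- start (a joint): travel of the green start button in m: 0 out, 0.005 fully in; springs back when let go. Fully in takes 5 N, half way 3.3 N. Counts as pressed from 0.0035.
- start_top (a point): on the axis of the green start button, 9 mm above the deck; the cap (radius 11 mm) ends 4 mm higher, 13 mm above the deck, its black collar (radius 19 mm) 4 mm above the deck. It lies 90 mm from the selector axis along the laminator's +y.
- reverse (a joint): travel of the red reverse button in m, built like the start button, 50 mm beyond it along the laminator's +y; leave it alone. 0 out, 0.005 fully in.
- tape: roll of masking tape lying loose on the left half of the deck, 100 mm across, 24 mm high, hole 76 mm; origin at the centre of its underside. Bystander.
- brush_can: white and blue can, 92 mm across, 116 mm high, with three brushes that reach to about 210 mm, loose on the bench 45 mm or more off the laminator's right (-y) end; origin at the centre of its underside. Bystander.
- scissors: scissors with red and black handles lying on the bench at the right of the feed tray, 180 mm long, 12 mm high, blades along its +x; origin near the pivot, on the bench. Bystander.
- bench_brush: orange bench brush with white bristles lying on the bench off the laminator's left (+y) end, 265 mm long along its x, 42 mm high; origin under the handle end of the bristles. Bystander.

How it is judged (in metres and radians):
On the way, in this order (a step that is already met when the one before it is completed fails the run):
1. the selector rests in the click at three orange bars (value of joint selector between 2.413 and 2.613 rad and velocity of joint selector between -0.1 and 0.1 rad/s), for 0.3 s.
2. the green start button is pressed in, with the selector still there (value of joint start above 0.0035 m and value of joint selector between 2.413 and 2.613 rad), for 0.05 s.
At the end, for the whole second after the job is handed in: the selector is at rest within 0.1 rad of 2.513 rad (the click at three orange bars), start and reverse are out (under 1 mm in), the start button was pressed 3.5 mm or more after the selector was set, and each bystander is within 15 mm of where it began (all of step 1 and value of joint each of start, reverse below 0.001 m and not (distance of tape from where it was at the start of the episode above 0.015 m) and not (distance of brush_can from where it was at the start of the episode above 0.015 m) and not (distance of scissors from where it was at the start of the episode above 0.015 m) and not (distance of bench_brush from where it was at the start of the episode above 0.015 m)); the robot touches nothing.
It fails at once if start pressed while the selector is not at three orange bars (value of joint start above 0.002 m and (value of joint selector below 2.413 rad or value of joint selector above 2.613 rad)).
It fails at once if the red reverse button pressed (value of joint reverse above 0.002 m).
It fails at once if the knob forced or gripped (more than 25 N on it) (contact force between any of the fingers, the arm and selector above 25 N).
It fails at once if the tape, brush can, scissors or bench brush shoved or lifted (moved over 15 mm) (distance of any of tape, brush_can, scissors, bench_brush from where it was at the start of the episode above 0.015 m).
It also fails if it takes over 61 s, if anything falls off the work surface, if the arm or the gripper's body presses on something with over 40 N, if the wrist force passes 120 N, or if a joint passes its speed limit or range.

ROBOT

A 6-joint arm with a two-finger parallel gripper is mounted at the origin on the work surface. World frame = base frame: x ahead of the robot, y to its left, z up, the work surface at z = 0. Lengths are in mm, angles in rad, forces in N, time in s.
With the tool pointing down it reaches from about 275 to 775 mm from the base axis. Payload 14.6 kg.
Tool frame: the origin (TCP) lies on the mounting face of the last link; the fingertips stand ahead of it and the grasp point (between the pads) lies 155 mm ahead of it (robot.nose_length is the z of the fingertips in the tool frame, in mm); z points along the fingers, y is the line along which they close (so a half turn about z gives the same grasp; the last joint's range is limited). The gripper opens to 85 mm and grips with 20 to 120 N. Pads are 22 mm wide; open, the fingers measure 114 mm over their backs; the gripper's body (76 mm by 85 mm) begins 54 mm behind the grasp point. The pads swing forward as they close: fully open they stand 13 mm farther back than shut.
Start: joints at [1.024, 0.263, -0.048, 1.259, 0, 1.415], TCP at [200.478, 485.219, 404.678] pointing down, gripper open.
Joint ranges: [-2.65, 2.65], [-0.89, 1.7], [-1.18, 1.37], [-2.13, 2.11], [-1.35, 1.29], [-3.14, 3.14]. Speed limits (rad/s): [1.89, 1.89, 2.57, 2.79, 3.14, 3.14].

INTERFACE

Orientations are given as a rotation vector (axis times angle).
In Python, from bench import robot gives the robot as it stands.
- The arm moves only by the tool servo_tool, never from a script. Its argument "motion" is one flat list of numbers, 7 for each row, row after row: the opening, from 0 (shut) to 1 (fully open), then the shift along the tool's x, y, z in m, then the turn, a rotation vector about the tool's x, y, z in degrees. In form: [grip, x, y, z, wx, wy, wz, grip, x, y, z, wx, wy, wz, ...]. A call has 1 to 8 rows; each row is the pose to reach, as a shift and turn from the pose commanded when the call began, along the tool's axes at that moment; what a row does not reach only later rows make up. A row lasts 1/8 s, in which the tool goes at most 62.5 mm and 10.7 degrees, less where a joint would pass 70% of its speed; a pose out of reach is approached as far as the arm can. A call with a gripper value outside its range is refused whole. The fingers move at their own pace and stop on an object; "force" is the grip in N (left out, the last holds). Time passes only in rows, so rows that repeat a pose let the fingers close. It gives the time, the measured TCP pose, the force, the opening and the grip force at its end, in the units of the state.
- robot.sense(): the state, without advancing time (a new reading comes with each control period).
- robot.grab_frame(name): name is "side" or "top" or "wrist"; returns the picture (420x560x3 uint8, red, green, blue); there is no depth.
- robot.camera_params(name): a dict with "fx", "fy", "cx", "cy" (pixels), "R" (3x3) and "t" (3): a world point X has camera coordinates R X + t. Camera axes: x right, y down, z forward; pixel columns grow to the right and rows downward; lengths in mm; the calibration is good to about 2 mm. A picture is of the moment at which its call begins: read the wrist's pose just before it. camera_params takes no time and is no camera call; for the wrist camera it gives the pose at the moment of the call.
- robot.finish_job(): hands the job in; it is judged then, once.
The state is a dict: "time": time; "joint_pos": joint angles; "qvel": joint speeds; "joint_torque": joint torques, N m; "ee_pos": TCP position; "tcp_rot": TCP orientation; "force": force on the tool from outside, world axes, zero at the start; "ft_torque": the same for the moment, N m; "grip_width": finger opening in mm; "gripper_force": force on a finger pad.
Only numpy, scipy, OpenCV 4.12 (cv2) and the standard library are available. Lean on these libraries where they do the work, as an engineer would, in place of code of your own. Each camera call takes 0.05 s, during which the arm holds its last target. There are 200 camera calls.

## Working session

There is one attempt and no reset: what is moved stays moved. The work goes in short steps, Python scripts to look and compute and a tool call to move; the robot and the scene stay as the last step left them, time stands still between calls to the robot, and variables do not carry over. Pictures are saved under pics/ and viewed, at most 10 in all, crops included, and the job is handed in when it is done.

Besides the shell and the picture viewer there is one more tool, called after "Emit:" as a command line: name --argument value ..., lists and objects as JSON in quotes. servo_tool: Moves the arm, as the interface text tells. Its arguments: {"type":"object","properties":{"motion":{"type":"array","items":{"type":"number"}},"force":{"type":"number"}},"required":["motion"]}

```bash
mkdir -p pics; ls; python3 - <<'E'
from bench import robot
import cv2,numpy as np
s=robot.sense();print(s['time'],s['ee_pos'],s['tcp_rot'],robot.nose_length)
a=[robot.grab_frame(n) for n in("top","side")]
for n,i in zip(("top","side"),a):
    cv2.imwrite(f"pics/{n}0.png",i[:,:,::-1]); p=robot.camera_params(n); print(n,p['fx'],p['cx'],p['cy'],np.round(p['R'],3).tolist(),p['t'])
E
```

```text
pics
0.0 [200.41411925 485.12939066 404.22402459] [-6.11410263e-01 -3.08112572e+00  1.61328507e-03] 173.4
top 542.6481432622428 278.66568355707705 210.07507286238365 [[0.008, -1.0, -0.001], [-0.996, -0.008, -0.084], [0.084, 0.002, -0.996]] [  54.0603996   542.91757266 1354.12975448]
side 419.1636327693438 289.479245441974 204.75877753450717 [[0.85, -0.526, -0.006], [-0.326, -0.516, -0.792], [0.414, 0.675, -0.611]] [-409.21886077  282.32491806  891.75350062]
```

View pics/top0.png

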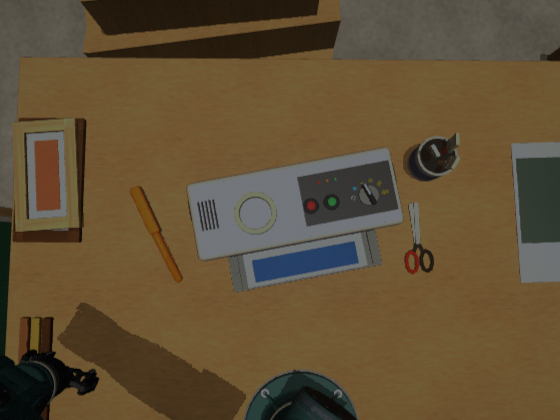

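View pics/side0.png

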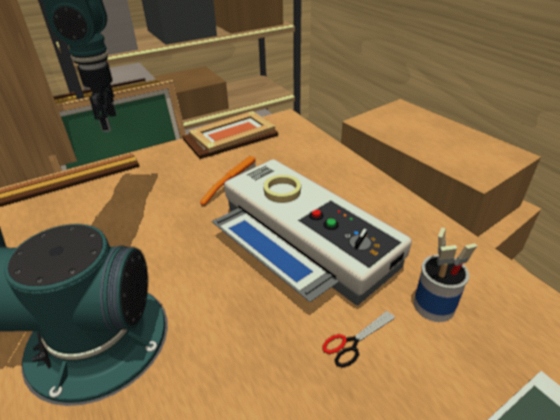

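The top view shows the laminator turned slightly, with the knob near (370,194), green button (332,202), red (311,206), tape (255,213) and can (432,158). Next I measure the buttons, the deck yaw and the knob close up.

```bash
cat > h.py <<'E'
from bench import robot
import cv2,numpy as np
def ray(p,uv,z):
    R=np.array(p['R']);t=np.array(p['t']);C=-R.T@t
    d=R.T@np.array([(uv[0]-p['cx'])/p['fx'],(uv[1]-p['cy'])/p['fy'],1]);return C+d*(z-C[2])/d[2]
def pix(p,X):
    c=np.array(p['R'])@X+p['t'];return [p['fx']*c[0]/c[2]+p['cx'],p['fy']*c[1]/c[2]+p['cy']]
def blob(img,lo,hi,box):
    h=cv2.cvtColor(img,cv2.COLOR_RGB2HSV);m=cv2.inRange(h,np.array(lo),np.array(hi))
    x0,y0,x1,y1=box;k=np.zeros_like(m);k[y0:y1,x0:x1]=m[y0:y1,x0:x1]
    n,l,s,c=cv2.connectedComponentsWithStats(k);i=1+np.argmax(s[1:,4]);return c[i],s[i]
E
python3 - <<'E'
from h import *
for n,bx in(("top",(296,165,345,220)),("side",(300,200,345,235))):
    i=cv2.cvtColor(cv2.imread(f"pics/{n}0.png"),cv2.COLOR_BGR2RGB);p=robot.camera_params(n)
    g,sg=blob(i,(45,100,60),(80,255,255),bx);bx2=(bx[0],190,322,bx[3]);r,sr=blob(i,(0,150,90),(8,255,255),bx2)
    G=ray(p,g,120);Rr=ray(p,r,120);d=Rr-G;print(n,g,sg,r,sr,G,Rr,np.linalg.norm(d))
    u=d[:2]/np.linalg.norm(d[:2]);print("yaw",np.arctan2(-u[0],u[1]),"sel",G[:2]-90*u)
    if n=="top":
        h=cv2.cvtColor(i,cv2.COLOR_RGB2HSV);m=cv2.inRange(h,(0,0,110),(179,60,255));
        k=np.zeros_like(m);k[140:270,180:410]=m[140:270,180:410]
        c=max(cv2.findContours(k,0,2)[0],key=cv2.contourArea)
        P=np.array([ray(p,q[0],110)[:2] for q in c],np.float32);(ce,sz,a)=cv2.minAreaRect(P);print(ce,sz,a)
        b=cv2.boxPoints((ce,sz,a));print(b)
        e=P[P[:,0]>ce[0]+60];f=cv2.fitLine(e.reshape(-1,1,2),cv2.DIST_HUBER,0,.01,.01).ravel();print("backedge",f)
    x0,y0,w=(345,170,50) if n=="top" else (335,215,50)
    cv2.imwrite(f"pics/k_{n}.png",cv2.resize(cv2.imread(f"pics/{n}0.png")[y0:y0+50,x0:x0+60],None,fx=8,fy=8,interpolation=2))
a=[cv2.imread(f"pics/k_{n}.png") for n in("top","side")];cv2.imwrite("pics/k.png",cv2.resize(np.hstack(a),(800,334)))
E
```

```text
top [331.66666667 201.11111111] [328 197   9   9  63] [310.71153846 205.28846154] [307 202   8   8  52] [556.50780728 -66.73440511 120.        ] [546.20756182 -17.29418331 120.        ] 50.50178796993897
yaw 0.20539925175817977 sel [ 574.86403048 -154.84257198]
(552.7183227539062, 20.453277587890625) (180.98912048339844, 490.4538269042969) 11.178009986877441
[[ 416.4013   243.48506]
 [ 511.47968 -237.66467]
 [ 689.03534 -202.5785 ]
 [ 593.957    278.57123]]
backedge [ 1.8642633e-01 -9.8246896e-01  6.4981757e+02 -1.2688754e+01]
side [330.73611111 221.79166667] [326 218  11   9  72] [316.18 212.84] [312 210   9   7  50] [556.69612764 -67.26130423 120.        ] [546.71691655 -20.50881754 120.        ] 47.805644707033416
yaw 0.21029197937182365 sel [ 575.48321867 -155.27860486]
```

View pics/k.png

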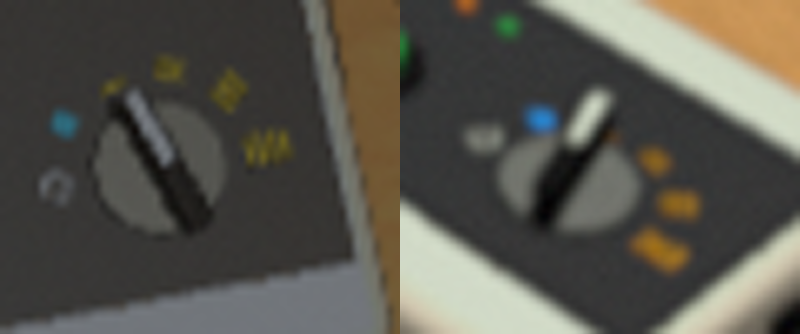

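The pointer is at one bar (click 2), so it needs two clicks clockwise. Both views agree: axis ≈ (575,-155), yaw ≈ 0.20 rad, start button ≈ (556.6,-67). I'll push with the edge of the shut fingers on the pointer half.

Emit:
servo_tool --motion '[0,-0.045,-0.032,0,0,0,0,0,-0.09,-0.065,0,0,0,0,0,-0.135,-0.1,0,0,0,0,0,-0.18,-0.13,0,0,0,0,0,-0.225,-0.165,0,0,0,0,0,-0.27,-0.195,0,0,0,0,0,-0.315,-0.23,0,0,0,0,0,-0.36,-0.26,0,0,0,0]'

```text
time: 1.1
ee_pos: [434.4, 105.6, 404.6]
tcp_rot: [-0.612, -3.081, 0.0]
force: [0.4, 0.7, 0.2]
grip_width: 0.1
gripper_force: 0.0
```

```bash
cat >> h.py <<'E'
from scipy.spatial.transform import Rotation as Ro
AX=np.array([575.2,-155.0]);YAW=0.2
def F(th,off,r=16):
    a=np.pi/2-th+YAW;return AX+r*np.array([np.cos(a),np.sin(a)])+off*np.array([-np.sin(a),np.cos(a)]),a
def go(xy,a,tip,nose=None):
    """shift (m) and wz (deg) from the pose now to tip at xy,tip height, tool y at world angle a, tool down"""
    s=robot.sense();M=Ro.from_rotvec(s['tcp_rot']).as_matrix()
    X=np.array([xy[0],xy[1],tip+(nose or robot.nose_length)])
    y=np.array([np.cos(a),np.sin(a),0]);z=np.array([0,0,-1.]);x=np.cross(y,z);T=np.c_[x,y,z]
    return np.round(M.T@(X-s['ee_pos'])/1000,4),np.round(np.degrees(Ro.from_matrix(M.T@T).as_rotvec()),1)
E
python3 - <<'E'
from h import *
s=robot.sense();print(s['time'],s['ee_pos'],s['force'],s['grip_width'])
print(go(*F(1.2566,26),170))
E
```

```text
1.1 [434.41352621 105.57023288 404.64191695] [0.39493026 0.74200593 0.18026847] 0.1411208967766704
(array([-0.2191, -0.1583,  0.0612]), array([-0. , -0. , 38.1]))
```

Emit:
servo_tool --motion '[0,-0.037,-0.026,0,0,0,6,0,-0.074,-0.053,0,0,0,12,0,-0.11,-0.08,0,0,0,18,0,-0.147,-0.106,0.01,0,0,24,0,-0.184,-0.132,0.025,0,0,30,0,-0.219,-0.158,0.045,0,0,36,0,-0.219,-0.158,0.061,0,0,38,0,-0.219,-0.158,0.061,0,0,38]'

```text
time: 2.1
ee_pos: [575.7, -122.4, 342.3]
tcp_rot: [-1.58, -2.712, 0.001]
force: [0.3, -0.0, -0.0]
grip_width: 0.2
gripper_force: 0.0
```

```bash
python3 - <<'E'
from h import *
s=robot.sense();print(s['time'],s['ee_pos'],s['force'])
p=robot.camera_params("wrist");w=robot.grab_frame("wrist");q=robot.camera_params("side");i=robot.grab_frame("side")
cv2.imwrite("pics/w1.png",w[:,:,::-1]);
tip=np.array([*s['ee_pos'][:2],170]);print("tip px side",pix(q,tip),"wrist",pix(p,tip))
for n,pp in(("w",p),("s",q)):
  for z in(0,24): print(n,"axis px",pix(pp,np.array([*AX,110+z])))
cv2.imwrite("pics/m1.png",np.hstack([cv2.resize(w[:,:,::-1],(400,300)),cv2.resize(i[120:300,240:480,::-1],(400,300),interpolation=2)]))
E
```

```text
2.1 [ 575.72197388 -122.39165606  342.33629876] [ 0.33808844 -0.04715721 -0.02107242]
tip px side [np.float64(353.2958303608975), np.float64(215.17804747636393)] wrist [np.float64(280.9623400325906), np.float64(278.55182349851975)]
w axis px [np.float64(258.2399040581913), np.float64(271.65242759719547)]
w axis px [np.float64(255.54085669055155), np.float64(289.43837344542743)]
s axis px [np.float64(359.81874650971577), np.float64(243.26119135686247)]
s axis px [np.float64(360.8445848284074), np.float64(235.41209758639448)]
```

View pics/m1.png

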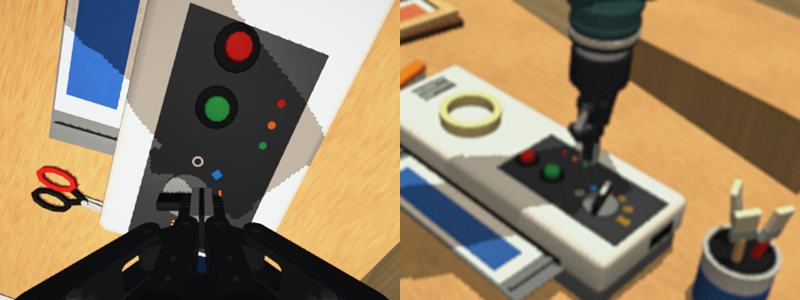

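The wrist view shows green (218,107) and red (238,45) clear at half scale. The shut fingertips are at about (203,200), beside the knob disc, as predicted. I'll refine the axis from this closer view and get the descent.

```bash
python3 - <<'E'
from h import *
i=cv2.cvtColor(cv2.imread("pics/w1.png"),cv2.COLOR_BGR2RGB);p=robot.camera_params("wrist")
g,_=blob(i,(45,100,40),(80,255,255),(260,110,350,190));r,_=blob(i,(0,150,60),(8,255,255),(290,20,370,110))
G=ray(p,g,121);R=ray(p,r,121);d=(R-G)[:2];u=d/np.linalg.norm(d);print(G,R,np.linalg.norm(d),"yaw",np.arctan2(-u[0],u[1]),"ax",G[:2]-90*u)
print(go(*F(1.2566,26),122))
E
```

```text
[559.49186706 -65.12516123 121.        ] [549.70298083 -15.9317331  121.        ] 50.15790730028874 yaw 0.19642198790436952 ax [ 577.05639095 -153.3945642 ]
(array([-0.0025, -0.0009,  0.0487]), array([ 0. , -0. ,  0.2]))
```

Emit:
servo_tool --motion '[0,-0.001,0,0.012,0,0,0,0,-0.001,0,0.024,0,0,0,0,-0.001,0,0.036,0,0,0,0,-0.001,0,0.044,0,0,0,0,-0.001,0,0.048,0,0,0,0,-0.001,0,0.048,0,0,0]'

```text
time: 2.95
ee_pos: [576.5, -123.1, 295.6]
tcp_rot: [-1.581, -2.714, 0.0]
force: [0.5, -0.3, -0.1]
grip_width: -0.3
gripper_force: 0.0
```

```bash
sed -i 's/575.2,-155.0/576.0,-154.3/' h.py; python3 - <<'E'
from h import *
s=robot.sense();print(s['time'],s['ee_pos'],s['force'])
for th,off in((1.2566,17),(1.35,16),(1.45,16),(1.55,16),(1.65,16),(1.7,16)): print(th,*go(*F(th,off),122))
E
```

```text
2.95 [ 576.49376764 -123.06077932  295.56346609] [ 0.49799337 -0.32774268 -0.0987319 ]
1.2566 [-0.01    0.0002  0.0002] [-0.  -0.   0.1]
1.35 [-0.0125  0.0016  0.0002] [-0.  -0.   5.4]
1.45 [-0.0143  0.003   0.0002] [-0.  -0.  11.2]
1.55 [-0.0163  0.0041  0.0002] [-0.  -0.  16.9]
1.65 [-0.0183  0.0051  0.0002] [-0.  -0.  22.6]
1.7 [-0.0194  0.0055  0.0002] [-0.  -0.  25.5]
```

Emit:
servo_tool --motion '[0,-0.005,0,0,0,0,0,0,-0.008,0,0,0,0,0,0,-0.01,0,0,0,0,0,0,-0.0115,0.0008,0,0,0,2.5,0,-0.0125,0.0016,0,0,0,5.5,0,-0.0134,0.0023,0,0,0,8,0,-0.0143,0.003,0,0,0,11,0,-0.0143,0.003,0,0,0,11]'

```text
time: 3.95
ee_pos: [586.0, -133.9, 295.7]
tcp_rot: [-1.833, -2.55, -0.0]
force: [-1.7, 2.2, 1.6]
grip_width: -0.1
gripper_force: 1.5
```

```bash
python3 - <<'E'
from h import *
s=robot.sense();print(s['time'],s['ee_pos'],s['force'],s['ft_torque'])
for th in (1.5,1.55,1.6,1.65,1.7,1.75): print(th,*go(*F(th,16),122))
E
```

```text
3.95 [ 586.01897378 -133.92508693  295.657291  ] [-1.72728161  2.1627811   1.62364247] [ 0.47517993  0.40086337 -0.02129916]
1.5 [-0.001   0.0008  0.0003] [-0.  -0.   3.1]
1.55 [-0.0019  0.0016  0.0003] [-0.  -0.   5.9]
1.6 [-0.0028  0.0023  0.0003] [-0.  -0.   8.8]
1.65 [-0.0037  0.0029  0.0003] [-0.  -0.  11.7]
1.7 [-0.0046  0.0035  0.0003] [-0.  -0.  14.5]
1.75 [-0.0056  0.0041  0.0003] [-0.  -0.  17.4]
```

Contact is gentle at about 3 N. I'll continue over the half-way point.

Emit:
servo_tool --motion '[0,-0.001,0.0008,0,0,0,3,0,-0.0019,0.0016,0,0,0,6,0,-0.0028,0.0023,0,0,0,9,0,-0.0033,0.0026,0,0,0,10,0,-0.0037,0.0029,0,0,0,12,0,-0.0042,0.0032,0,0,0,13,0,-0.0046,0.0035,0,0,0,14.5,0,-0.0046,0.0035,0,0,0,14.5]'

```text
time: 4.95
ee_pos: [591.0, -137.3, 295.7]
tcp_rot: [2.142, 2.298, 0.0]
force: [-0.3, 0.2, 0.5]
grip_width: -0.4
gripper_force: 0.0
```

```bash
python3 - <<'E'
from h import *
s=robot.sense();print(s['time'],s['ee_pos'],s['force'],s['ft_torque'])
for th in (1.75,1.8,1.85,1.9,1.95,2.0,2.05,2.1): print(th,*go(*F(th,16),122))
i=robot.grab_frame("side")[:,:,::-1]
cv2.imwrite("pics/s2.png",cv2.resize(i[205:265,325:405],None,fx=5,fy=5,interpolation=2))
E
```

```text
4.95 [ 590.95606318 -137.3007441   295.69229978] [-0.26363648  0.18467261  0.46192489] [-0.03005195  0.00295169 -0.01921677]
1.75 [-0.0007  0.0007  0.0003] [0.  0.  2.8]
1.8 [-0.0016  0.0014  0.0003] [0.  0.  5.7]
1.85 [-0.0025  0.0021  0.0003] [0.  0.  8.6]
1.9 [-0.0034  0.0027  0.0003] [ 0.   0.  11.4]
1.95 [-0.0044  0.0033  0.0003] [ 0.   0.  14.3]
2.0 [-0.0053  0.0039  0.0003] [ 0.   0.  17.2]
2.05 [-0.0064  0.0044  0.0003] [ 0.  0. 20.]
2.1 [-0.0074  0.0048  0.0003] [ 0.   0.  22.9]
```

View pics/s2.png

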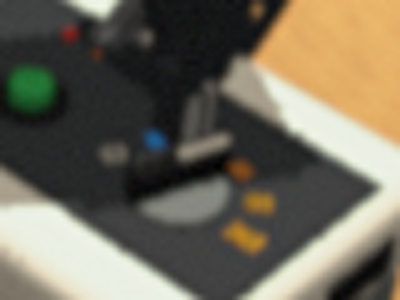

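Seen past the finger, the white stripe ends by the two-bar mark at (240,168) and the contact force is gone, so the first click is done. On to the second.

Emit:
servo_tool --motion '[0,-0.0016,0.0014,0,0,0,6,0,-0.0025,0.0021,0,0,0,8.5,0,-0.0034,0.0027,0,0,0,11.5,0,-0.0044,0.0033,0,0,0,14.5,0,-0.0053,0.0039,0,0,0,17,0,-0.0064,0.0044,0,0,0,20,0,-0.0074,0.0048,0,0,0,23,0,-0.0074,0.0048,0,0,0,23]'

```text
time: 6.0
ee_pos: [596.2, -144.2, 295.6]
tcp_rot: [-2.556, -1.826, -0.0]
force: [-0.5, 2.6, 0.3]
grip_width: -0.3
gripper_force: 1.0
```

```bash
python3 - <<'E'
from h import *
s=robot.sense();print(s['time'],s['ee_pos'],s['force'],s['ft_torque'])
for th in (2.15,2.2,2.25,2.3,2.35): print(th,*go(*F(th,16),122))
E
```

```text
6.0 [ 596.2003856  -144.16470584  295.64155157] [-0.50990645  2.60000997  0.29129996] [0.4371358  0.04287445 0.02180056]
2.15 [-0.0009  0.0009  0.0002] [-0.  -0.   2.8]
2.2 [-0.0018  0.0017  0.0002] [-0.  -0.   5.7]
2.25 [-0.0027  0.0024  0.0002] [-0.  -0.   8.5]
2.3 [-0.0036  0.003   0.0002] [-0.  -0.  11.4]
2.35 [-0.0046  0.0036  0.0002] [-0.  -0.  14.3]
```

Emit:
servo_tool --motion '[0,-0.0009,0.0009,0,0,0,3,0,-0.0018,0.0017,0,0,0,5.5,0,-0.0022,0.002,0,0,0,7,0,-0.0027,0.0024,0,0,0,8.5,0,-0.0032,0.0027,0,0,0,10,0,-0.0036,0.003,0,0,0,11.5,0,-0.0036,0.003,0,0,0,11.5]'

```text
time: 6.88
ee_pos: [597.9, -148.7, 295.7]
tcp_rot: [2.727, 1.56, -0.0]
force: [-0.3, 0.6, -0.1]
grip_width: 0.2
gripper_force: 0.0
```

```bash
python3 - <<'E'
from h import *
s=robot.sense();print(s['time'],s['ee_pos'],s['force'],s['ft_torque'])
i=robot.grab_frame("side")[:,:,::-1]
cv2.imwrite("pics/s3.png",cv2.resize(i[205:265,325:405],None,fx=5,fy=5,interpolation=2))
E
```

```text
6.875 [ 597.90141659 -148.73338425  295.69964232] [-0.29966297  0.58106162 -0.12267726] [ 0.03492517 -0.03239359 -0.01247209]
```

View pics/s3.png

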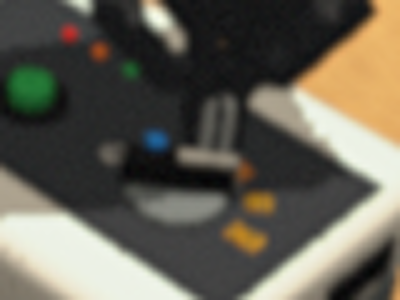

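The stripe now seems to point at the two-bar mark (245,170), so I check by projecting the expected pointer for each click.

```bash
python3 - <<'E'
from h import *
q=robot.camera_params("side")
for th in (1.257,1.571,1.885,2.2,2.513):
    d,a=F(th,0,26);c,_=F(th,0,-26)
    print(th,[np.round((np.array(pix(q,np.array([*P,134])))-[325,205])*5) for P in(d,c)])
s=robot.sense();tip=np.array([*s['ee_pos'][:2],122]);print((np.array(pix(q,tip))-[325,205])*5)
for th in (2.3,2.35,2.4,2.45,2.5): print(th,*go(*F(th,16),122))
E
```

```text
1.257 [array([200., 117.]), array([158., 185.])]
1.571 [array([216., 124.]), array([142., 178.])]
1.885 [array([228., 134.]), array([130., 167.])]
2.2 [array([236., 145.]), array([123., 156.])]
2.513 [array([238., 158.]), array([122., 144.])]
[206.39913659 146.23364898]
2.3 [ 0.0001 -0.0001  0.0003] [-0.   0.  -0.1]
2.35 [-0.0007  0.0007  0.0003] [-0.   0.   2.7]
2.4 [-0.0016  0.0014  0.0003] [-0.   0.   5.6]
2.45 [-0.0025  0.0021  0.0003] [-0.   0.   8.5]
2.5 [-0.0034  0.0028  0.0003] [-0.   0.  11.3]
```

The observed tip (240,155) and tail (122,150) match 2.513, since the mark lies lower than the wing top. I back off, rise, and verify with the top and wrist cameras.

Emit:
servo_tool --motion '[0,0.005,0,0,0,0,0,0,0.01,0,0,0,0,0,0,0.01,0,-0.02,0,0,0,0,0.01,0,-0.05,0,0,0,0,0.03,0,-0.06,0,0,-8,0,0.05,0,-0.06,0,0,-16,0,0.07,0,-0.06,0,0,-24,0,0.07,0,-0.06,0,0,-24]'

```text
time: 7.92
ee_pos: [633.8, -87.2, 355.5]
tcp_rot: [-2.341, -2.095, -0.0]
force: [0.4, -0.3, -0.0]
grip_width: 0.3
gripper_force: 0.0
```

```bash
python3 - <<'E'
from h import *
s=robot.sense();print(s['time'],s['ee_pos'],s['force'])
i=robot.grab_frame("side")[:,:,::-1]
a=cv2.resize(i[205:265,325:405],(400,300),interpolation=2)
p=robot.camera_params("wrist");w=robot.grab_frame("wrist")[:,:,::-1];cv2.imwrite("pics/w4.png",w)
cv2.imwrite("pics/m4.png",np.hstack([a,cv2.resize(w,(400,300))]))
u=np.array([-np.sin(YAW),np.cos(YAW)]);B=AX+90*u;print("start",B,pix(p,np.array([*B,123])))
for z in(150,125,119):print(z,*go(B,YAW,z))
E
```

```text
7.925 [633.84444506 -87.15795727 355.51721138] [ 0.39820615 -0.31415725 -0.01350309]
start [558.11976023 -66.09400799] [np.float64(166.24310957512563), np.float64(216.97967159870967)]
150 [ 0.0135 -0.0772  0.0322] [ -0.   0. -18.]
125 [ 0.0135 -0.0772  0.0572] [ -0.   0. -18.]
119 [ 0.0135 -0.0772  0.0632] [ -0.   0. -18.]
```

View pics/m4.png

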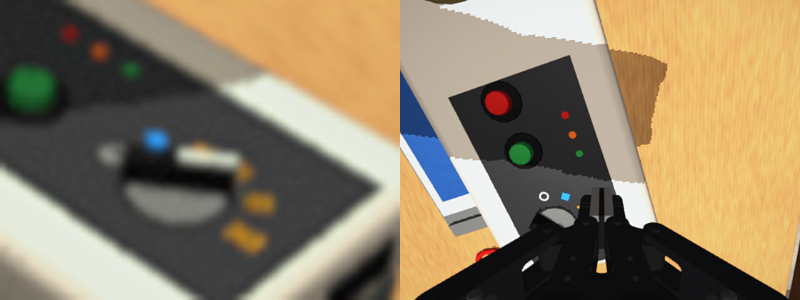

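The pointer end (238,158) matches the 2.513 projection, with the three-bar mark at (260,203) lying along its line from the axis. In the wrist view the green button is at (120,152) at half scale, near the prediction. Moving over it.

Emit:
servo_tool --motion '[0,0.004,-0.02,0,0,0,-5,0,0.008,-0.04,0,0,0,-10,0,0.012,-0.06,0.01,0,0,-15,0,0.0135,-0.077,0.025,0,0,-18,0,0.0135,-0.077,0.032,0,0,-18,0,0.0135,-0.077,0.042,0,0,-18,0,0.0135,-0.077,0.052,0,0,-18,0,0.0135,-0.077,0.052,0,0,-18]'

```text
time: 9.02
ee_pos: [558.5, -66.4, 302.8]
tcp_rot: [-1.987, -2.432, 0.001]
force: [-0.8, 0.2, -0.2]
grip_width: 0.1
gripper_force: 0.0
```

```bash
python3 - <<'E'
from h import *
s=robot.sense();print(s['time'],s['ee_pos'],s['force'])
i=robot.grab_frame("side")[:,:,::-1];q=robot.camera_params("side")
print(pix(q,np.array([*s['ee_pos'][:2],130])))
cv2.imwrite("pics/s5.png",cv2.resize(i[180:270,290:410],None,fx=5,fy=5,interpolation=2))
B=AX+90*np.array([-np.sin(YAW),np.cos(YAW)])
for z in(123,120,117):print(z,*go(B,YAW,z))
E
```

```text
9.025 [558.53604031 -66.38759208 302.75427644] [-0.77495376  0.22278501 -0.22881434]
[np.float64(331.3698088213866), np.float64(218.10745409811943)]
123 [ 0.0004 -0.0004  0.0069] [-0.  -0.   0.1]
120 [ 0.0004 -0.0004  0.0099] [-0.  -0.   0.1]
117 [ 0.0004 -0.0004  0.0129] [-0.  -0.   0.1]
```

View pics/s5.png

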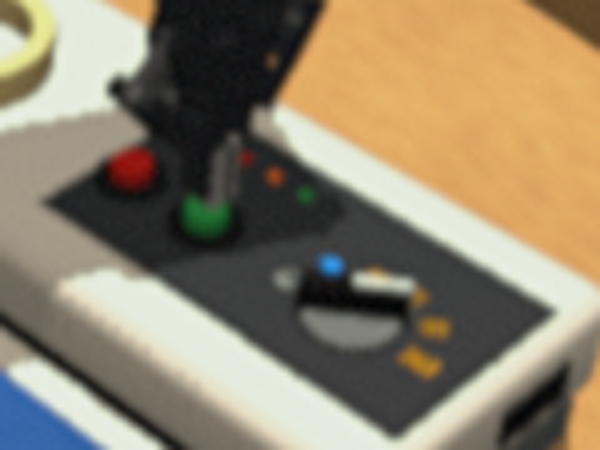

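The fingertip (215,195) stands over the green button (205,210), red is clear, and the pointer is still at three bars. Press.

Emit:
servo_tool --motion '[0,0,0,0.005,0,0,0,0,0,0,0.007,0,0,0,0,0,0,0.009,0,0,0,0,0,0,0.0105,0,0,0,0,0,0,0.0115,0,0,0,0,0,0,0.0115,0,0,0]'

```text
time: 9.82
ee_pos: [558.4, -66.3, 292.3]
tcp_rot: [1.986, 2.434, 0.0]
force: [-0.8, 0.5, 4.6]
grip_width: -0.1
gripper_force: 2.1
```

Emit:
servo_tool --motion '[0,0,0,0.0005,0,0,0,0,0,0,0.001,0,0,0,0,0,0,0.001,0,0,0]'

```text
time: 10.2
ee_pos: [558.4, -66.3, 291.4]
tcp_rot: [1.986, 2.434, 0.0]
force: [-1.3, 0.3, 6.9]
grip_width: -0.2
gripper_force: 3.5
```

Fully in (6.9 N, above the 5 N needed). Release and rise.

Emit:
servo_tool --motion '[0,0,0,-0.01,0,0,0,0,0,0,-0.03,0,0,0,0,0,0,-0.06,0,0,0,0,0,0,-0.09,0,0,0,0,0,0,-0.1,0,0,0,0,0,0,-0.1,0,0,0]'

```text
time: 10.95
ee_pos: [558.4, -66.3, 391.2]
tcp_rot: [1.986, 2.433, 0.0]
force: [0.1, -0.5, -0.2]
grip_width: 0.1
gripper_force: 0.0
```

```bash
python3 - <<'E'
from h import *
s=robot.sense();print(s['time'],s['ee_pos'],s['force'])
i=robot.grab_frame("side")[:,:,::-1]
cv2.imwrite("pics/s6.png",cv2.resize(i[180:270,290:410],None,fx=5,fy=5,interpolation=2))
E
```

```text
10.95 [558.41902764 -66.31928065 391.15255421] [ 0.13464236 -0.49453352 -0.20156151]
```

View pics/s6.png

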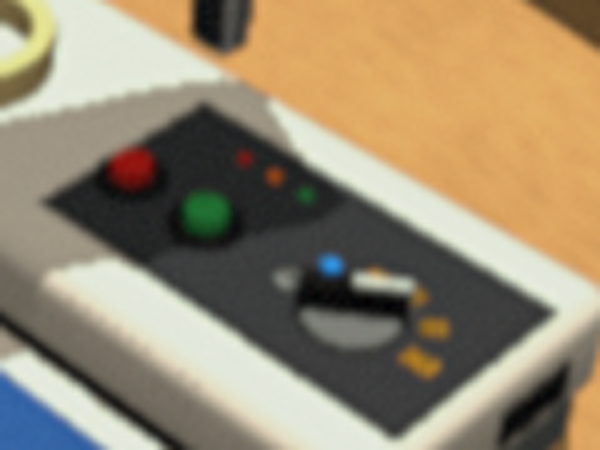

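The green button (207,213) is out again, the pointer (410,285) is still at three bars, and the arm is clear. Handing in.

```bash
python3 -c "
from bench import robot
print(robot.finish_job())"
```

```text
the job is handed in; nothing more can be done
None
```

The knob was pushed two clicks to three orange bars, the green start button was then pressed fully in and released, and the job was handed in at about 11 s with the arm clear; the judge returned no verdict.

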